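# Put the bench things back on their own bases

### The job

Someone has put the can, the carton, the sanding block and the handwheel back on each other's plywood bases. Swap them round so that each stands upright in the middle of the base cut in its own outline (round, square, long, cross), the sanding block lying lengthwise along its base; the black rubber mat is free for parking a thing on the way. Leave the glue bottle where it stands.

Things in the scene. Friction and masses are not known exactly. Their poses are not given: they have to be found in the camera images.
- can: Plain round steel can, 62 mm diameter, 73 mm high, about 0.25 kg. Belongs on the round base. Loose; origin at the centre of its underside, z up. Starts standing on a base that is not its own.
- carton: Stiff, full carton of screws, brown card with a paper label: square, 56 x 56 mm, 70 mm high, sides along its x and y, about 0.3 kg. Belongs on the square base. Loose; origin at the centre of its underside, z up. Starts standing on a base that is not its own.
- sander: Long hand sanding block, wood on a cork sole: 96 mm long (its x) x 40 mm wide (its y), 48 mm high; the wood above the 12 mm sole is 38 mm wide; about 0.12 kg. Belongs on the long base, lengthwise. Loose; origin at the centre of its underside, z up. Starts standing on a base that is not its own.
- knob: Black four-armed clamp handwheel lying flat: a cross 70 mm from tip to tip along both x and y, arms 24 mm wide and 22 mm high, with a round hub of 34 mm diameter standing 64 mm high in the middle (grip it by the hub), about 0.15 kg. Belongs on the cross-shaped base, at any turn. Loose; origin at the centre of its underside, z up. Starts standing on a base that is not its own.
- base_round: Round plywood disc, 120 mm diameter: home of the can. Fixed to the bench, 8 mm thick; origin at the centre of its underside on the bench top, z up. At the start a wrong thing stands on it, with the base's edges showing all round. 
- base_square: Square plywood plate, 106 x 106 mm, sides along its x and y: home of the carton. Fixed to the bench, 8 mm thick; origin at the centre of its underside on the bench top, z up. At the start a wrong thing stands on it, with the base's edges showing all round. 
- base_long: Long rectangular plywood plate, 140 mm along its x, 72 mm along its y: home of the sanding block. Fixed to the bench, 8 mm thick; origin at the centre of its underside on the bench top, z up. At the start a wrong thing stands on it, with the base's edges showing all round. 
- base_cross: Cross-shaped plywood plate, 130 mm from tip to tip along both x and y, arms 52 mm wide: home of the handwheel. Fixed to the bench, 8 mm thick; origin at the centre of its underside on the bench top, z up. At the start a wrong thing stands on it, with the base's edges showing all round. 
- mat: Square black rubber mat, 110 x 110 mm, 4 mm thick, fixed to the bench, empty at the start: the free spot. Origin at the centre of its underside on the bench top.
- glue: White glue bottle, 52 mm diameter, 150 mm high, origin at the centre of its underside; a loose bystander at one side of the work, not part of the job. (A fixed open blue bin, 100 x 110 mm and 60 mm high, stands at the other side of the work; a screwdriver lies on the robot's left, close to it.)

How it is judged:
By the outcome, as a careful person would: the job done as asked, in the order asked, and still so for the second after the job is handed in, with the robot touching nothing.
It also fails if it takes over 120 s, if anything falls off the work surface, if the arm or the gripper's body presses on something with over 40 N, if the wrist force passes 120 N, or if a joint passes its speed limit or range.

### The arm

A 6-joint arm with a two-finger parallel gripper is mounted at the origin on the work surface. World frame = base frame: x ahead of the robot, y to its left, z up, the work surface at z = 0. Lengths are in mm, angles in degrees, forces in N, time in s.
With the tool pointing down it reaches from about 300 to 850 mm from the base axis. Payload 4.2 kg.
Tool frame: the origin (TCP) lies at the very end of the fingers, on their centre line; the grasp point (between the pads) lies 19 mm behind it (env.grip_depth is the distance from the TCP to the grasp point, in mm); z points along the fingers, y is the line along which they close (so a half turn about z gives the same grasp; the last joint's range is limited). The gripper opens to 91 mm and grips with 3 to 60 N. Pads are 32 mm wide; open, the fingers measure 118 mm over their backs; the gripper's body (76 mm by 178 mm) begins 60 mm behind the grasp point.
Start: joints at [-76.203, 18.312, 89.639, -0, 72.044, -1.146], TCP at [148.268, -555.572, 213.976] pointing down, gripper open.
Joint ranges: [-177.97, 177.97], [-48.28, 115.42], [12.27, 149.76], [-77.06, 257.06], [2.81, 150.46], [-146.56, 146.56]. Speed limits (degrees/s): [147.25, 147.25, 180, 180, 180, 180].

### API

Orientations are given as [roll, pitch, yaw] about the fixed x, y, z axes, in that order (R = Rz(yaw) Ry(pitch) Rx(roll)).
In Python, from workcell import env, cams gives the robot as it stands.
- The arm moves only by the tool apply_moves, never from a script. Its argument "deltas" is a list of rows, each a list of 5 numbers: the shift along the tool's x, y, z in m, then the turn about the tool's z in rad, then the opening, from -1 (shut) to 1 (fully open), so that 0 is half open. In form: [[tx, ty, tz, roll, gripper], ...]. A call has 1 to 5 rows; each row is the pose to reach, as a shift and turn from the pose commanded when the call began, along the tool's axes at that moment; what a row does not reach only later rows make up. A row lasts 1/10 s, in which the tool goes at most 50 mm and 8.59 degrees, less where a joint would pass 70% of its speed; a pose out of reach is approached as far as the arm can. A call with a gripper value outside its range is refused whole. The fingers move at their own pace and stop on an object; "grip_force" is the grip in N (left out, the last holds). Time passes only in rows, so rows that repeat a pose let the fingers close. It gives the time, the measured TCP pose, the force, the opening and the grip force at its end, in the units of the state.
- env.state(): the state, without advancing time (a new reading comes with each control period).
- cams.grab_frame(name): name is "side" or "top" or "wrist"; returns the picture (400x640x3 uint8, blue, green, red); there is no depth.
- cams.get_calibration(name): a dict with "mtx" (3x3 intrinsics, pixels), "k1" (the pictures are not rectified: a ray, as slopes to the right and down, at radius r is drawn at 1 + k1 r^2 times it, then the intrinsics apply), "eye" and "attitude" of the camera in the world; the wrist camera has in their place "tool_from_camera" (4x4, takes a point from camera to tool coordinates, whose origin is the TCP and whose axes are the flange's). Camera axes: x right, y down, z forward; pixel columns grow to the right and rows downward; lengths in mm; the calibration is good to about 2 mm. A picture is of the moment at which its call begins: read the wrist's pose just before it. get_calibration takes no time and is no camera call.
- env.job_done(): hands the job in; it is judged then, once.
The state is a dict: "time_s": time; "qpos": joint angles; "qvel": joint speeds; "effort": joint torques, N m; "ee_pos": TCP position; "ee_rot": TCP orientation; "force": force on the tool from outside, world axes, zero at the start; "torque": the same for the moment, N m; "gripper_width": finger opening in mm; "gripper_force": force on a finger pad.
Only numpy, scipy, OpenCV 4.12 (cv2) and the standard library are available. Lean on these libraries where they do the work, as an engineer would, in place of code of your own. Each camera call takes 0.05 s, during which the arm holds its last target. There are 200 camera calls.

## Working session

There is one attempt and no reset: what is moved stays moved. The work goes in short steps, Python scripts to look and compute and a tool call to move; the robot and the scene stay as the last step left them, time stands still between calls to the robot, and variables do not carry over. Pictures are saved under pics/ and viewed, at most 14 in all, crops included, and the job is handed in when it is done.

Besides the shell and the picture viewer there is one more tool, called after "Call:" by a JSON object that holds its "api" and its "payload". apply_moves: Moves the arm, as the interface text tells. Its arguments: {"type":"object","properties":{"deltas":{"type":"array"},"grip_force":{"type":"number"}},"required":["deltas"]}

```bash
mkdir -p pics
cat > h.py <<'E'
from workcell import env, cams
import numpy as np, cv2
from scipy.spatial.transform import Rotation as R
E
python3 - <<'E'
from h import *
for n in ("top","side"):
    c=cams.get_calibration(n); print(n,c)
    cv2.imwrite(f"pics/{n}0.png",cams.grab_frame(n))
print(cams.get_calibration("wrist")); print(env.state())
E
```

```text
top {'mtx': array([[438.61675065,   0.        , 321.31173443],
       [  0.        , 438.61675065, 199.37103295],
       [  0.        ,   0.        ,   1.        ]]), 'k1': -0.11913031400297343, 'eye': array([ 328.31402166,    9.80669874, 1142.98051191]), 'attitude': array([-169.5424744 ,   -0.59814309,  -88.90061554])}
side {'mtx': array([[419.32063773,   0.        , 319.17249734],
       [  0.        , 419.32063773, 200.22896911],
       [  0.        ,   0.        ,   1.        ]]), 'k1': -0.03527566000386265, 'eye': array([382.54939927, 844.74743739, 652.75213036]), 'attitude': array([-1.24502911e+02,  1.57384826e-01, -1.70666374e+02])}
{'mtx': array([[306.60699955,   0.        , 322.68201145],
       [  0.        , 306.60699955, 202.52787874],
       [  0.        ,   0.        ,   1.        ]]), 'k1': -0.006519046908128023, 'tool_from_camera': array([[ 3.16219148e-04, -9.64076660e-01, -2.65623969e-01,
         7.45206572e+01],
       [ 9.99999052e-01,  6.60843623e-04, -1.20804258e-03,
         1.36976344e+00],
       [ 1.34018156e-03, -2.65623335e-01,  9.64075955e-01,
        -1.70570953e+02],
       [ 0.00000000e+00,  0.00000000e+00,  0.00000000e+00,
         1.00000000e+00]])}
{'time_s': 0.1, 'qpos': array([-7.62041620e+01,  1.83449389e+01,  8.96987389e+01, -1.47113574e-03,
        7.20432281e+01, -1.14438920e+00]), 'qvel': array([-0.04987269,  0.02414746, -0.20868011, -0.1770611 ,  0.09014808,
        0.01497558]), 'effort': array([ 3.85425528e-04, -4.13331306e+01, -2.32509649e+01,  7.28368247e-02,
        4.21929848e-02, -5.56591385e-05]), 'ee_pos': array([ 148.14267038, -555.1269527 ,  213.2394062 ]), 'ee_rot': array([-1.79913083e+02, -3.37180927e-04,  1.49406816e+01]), 'force': array([-0.37341625, -0.88340442,  1.36075318]), 'torque': array([-0.00708572, -0.01839644,  0.06620568]), 'gripper_force': 0.0, 'gripper_width': 91.57921251207136}
```

View pics/top0.png

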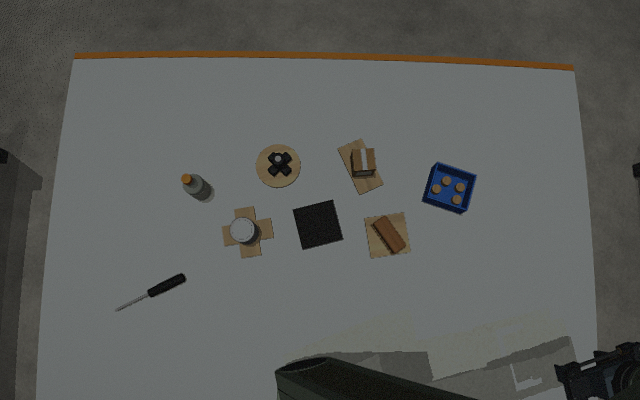

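Run:
```python
from h import *
im=cv2.imread("pics/top0.png")[130:270,215:415]
im=cv2.convertScaleAbs(cv2.resize(im,None,fx=4,fy=4,interpolation=cv2.INTER_CUBIC),alpha=1.7)
cv2.imwrite("pics/c0.png",im)
```

```text
(no output)
```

View pics/c0.png

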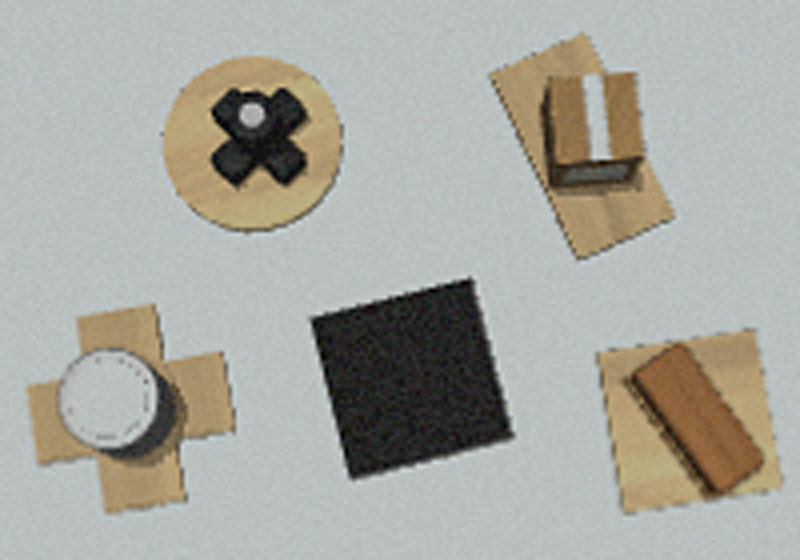

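```bash
cat >> h.py <<'E'
def ray2z(cal,px,z,eye=None,Rm=None):
    """pixel(s) -> world xy on plane z"""
    K=cal["mtx"]
    px=np.atleast_2d(np.float64(px))
    n=cv2.undistortPoints(px[:,None],K,np.array([cal["k1"],0,0,0.]))[:,0]
    if eye is None: eye=cal["eye"]; Rm=R.from_euler("xyz",cal["attitude"],degrees=True).as_matrix()
    d=np.c_[n,np.ones(len(n))]@Rm.T
    return (eye+d*((z-eye[2])/d[:,2])[:,None])[:,:2]
def wristpose():
    s=env.state(); T=cams.get_calibration("wrist")["tool_from_camera"]
    Rt=R.from_euler("xyz",s["ee_rot"],degrees=True).as_matrix()
    return s["ee_pos"]+Rt@T[:3,3], Rt@T[:3,:3]
E
python3 - <<'E'
from h import *
c=cams.get_calibration("top")
D=dict(round=(8,[(163,143.5),(344,143.5),(253.5,56),(253.5,231)]),
long=(8,[(490,73),(585,34),(675,216),(579,259)]),
square=(8,[(598,352),(755,329),(783,489),(626,514)]),
mat=(4,[(311,318),(471,279),(513,435),(351,478)]),
crossLR=(8,[(27,385),(223,351),(235,431),(37,464)]),
crossTB=(8,[(78,318),(155,305),(186,500),(106,514)]),
can=(81,[(58,399),(108,349),(158,399),(108,449)]),
carton=(78,[(552,73),(637,72),(642,162),(553,159)]),
sander=(56,[(632,378),(684,343),(763,463),(718,494)]),
hub=(72,[(252,115)]*4),
armsA=(30,[(212,110),(235,88),(307,160),(285,185)]),
armsB=(30,[(282,88),(306,113),(238,188),(211,160)]))
for k,(z,p) in D.items():
    w=ray2z(c,(np.array(p)+.5)/4-.5+[215,130],z)
    e=[w[(i+1)%4]-w[i] for i in range(4)]
    print(k,w.mean(0).round(1),"edges",[int(np.hypot(*v)) for v in e],"ang",[round(np.degrees(np.arctan2(v[1],v[0]))%180,1) for v in e])
E
```

```text
round [627.9 119.5] edges [121, 86, 120, 85] ang [np.float64(91.1), np.float64(46.4), np.float64(2.2), np.float64(47.1)]
long [ 631.7 -100.1] edges [70, 138, 70, 140] ang [np.float64(114.4), np.float64(25.7), np.float64(115.5), np.float64(25.5)]
square [ 447.9 -171.8] edges [105, 106, 103, 106] ang [np.float64(99.5), np.float64(9.3), np.float64(99.8), np.float64(10.0)]
mat [473.5  10.6] edges [108, 106, 108, 108] ang [np.float64(105.1), np.float64(15.7), np.float64(106.0), np.float64(15.6)]
crossLR [448.8 193.1] edges [130, 53, 130, 52] ang [np.float64(101.2), np.float64(10.6), np.float64(100.8), np.float64(10.4)]
crossTB [448.4 192.7] edges [51, 129, 52, 129] ang [np.float64(100.9), np.float64(11.5), np.float64(101.3), np.float64(11.0)]
can [446.1 195.3] edges [42, 43, 42, 43] ang [np.float64(137.2), np.float64(46.9), np.float64(137.0), np.float64(47.3)]
carton [ 631.6 -102.2] edges [54, 58, 55, 56] ang [np.float64(92.1), np.float64(2.8), np.float64(89.4), np.float64(0.9)]
sander [ 443.7 -169.4] edges [39, 89, 34, 89] ang [np.float64(124.7), np.float64(33.4), np.float64(124.7), np.float64(36.9)]
hub [629.3 114.9] edges [0, 0, 0, 0] ang [np.float64(0.0), np.float64(0.0), np.float64(0.0), np.float64(0.0)]
armsA [627.2 113.5] edges [21, 68, 21, 70] ang [np.float64(136.6), np.float64(45.7), np.float64(141.1), np.float64(45.1)]
armsB [626.2 113.6] edges [23, 66, 26, 66] ang [np.float64(44.4), np.float64(140.4), np.float64(45.0), np.float64(138.1)]
```

```bash
cat >> h.py <<'E'
def to(x,y,z,yaw,cur=None):
    """delta from current (or given x,y,z,yaw) pose to target, in move units"""
    if cur is None:
        s=env.state(); cur=[*s["ee_pos"],s["ee_rot"][2]]
    t=np.radians(cur[3]); dx,dy=x-cur[0],y-cur[1]
    dw=(yaw-cur[3]+180)%360-180
    print([round(float(v),4) for v in ((dx*np.cos(t)+dy*np.sin(t))/1e3,(dx*np.sin(t)-dy*np.cos(t))/1e3,(cur[2]-z)/1e3,-np.radians(dw))],
      "rows",np.ceil(max(np.hypot(np.hypot(dx,dy),z-cur[2])/50,abs(dw)/8.59)))
E
python3 - <<'E'
from h import *
c=cams.get_calibration("top")
print(ray2z(c,[(203,190),(186,179)],0), ray2z(c,[(186,179)],150))
to(444,-169,214,35)
E
```

```text
[[558.29403228 319.0448442 ]
 [587.61942395 367.78105049]] [[553.58926339 320.80198811]]
[0.3854, -0.2968, -0.0008, -0.3501] rows 10.0
```

Call:
{"api": "apply_moves", "payload": {"deltas": [[0.386,-0.297,0,-0.35,1],[0.386,-0.297,0,-0.35,1],[0.386,-0.297,0,-0.35,1],[0.386,-0.297,0,-0.35,1],[0.386,-0.297,0,-0.35,1]]}}

```text
time_s: 0.6
ee_pos: [301.0, -355.3, 213.7]
ee_rot: [-180.0, -0.0, 35.0]
force: [0.6, -2.1, -0.0]
gripper_width: 91.3
gripper_force: 0.0
```

Run:
```python
from h import *
to(444,-169,214,35)
```

```text
[0.2239, -0.0708, -0.0003, -0.0008] rows 5.0
```

Call:
{"api": "apply_moves", "payload": {"deltas": [[0.224,-0.071,0,0,1],[0.224,-0.071,0,0,1],[0.224,-0.071,0,0,1],[0.224,-0.071,0,0,1],[0.224,-0.071,0,0,1]]}}

```text
time_s: 1.1
ee_pos: [444.3, -167.9, 213.8]
ee_rot: [-180.0, -0.0, 35.1]
force: [-0.4, 0.5, 0.4]
gripper_width: 91.3
gripper_force: 0.0
```

Call:
{"api": "apply_moves", "payload": {"deltas": [[0,0,0,0,1],[0,0,0,0,1]]}}

```text
time_s: 1.3
ee_pos: [443.0, -170.2, 213.6]
ee_rot: [-180.0, 0.1, 35.1]
force: [-0.4, -0.5, -0.2]
gripper_width: 91.3
gripper_force: 0.0
```

Run:
```python
from h import *
s=env.state(); print(s["ee_pos"],s["ee_rot"])
im=cams.grab_frame("wrist"); print(np.mean(im)); cv2.imwrite("pics/w1.png",im)
```

```text
[ 442.97361491 -170.15719198  213.55815601] [-1.79970322e+02  6.84522174e-02  3.51123567e+01]
129.7735078125
```

View pics/w1.png

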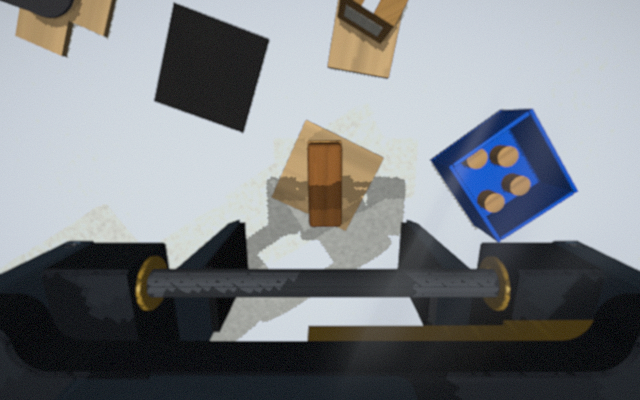

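Run:
```python
from h import *
c=cams.get_calibration("wrist"); e,Rm=wristpose()
for k,z,p in (("sander",56,[(308,142),(341,142),(342,226),(310,226)]),("sq",8,[(306,120),(383,158),(347,230),(273,191)]),("mat",4,[(174,3),(268,39),(243,131),(155,100)])):
    w=ray2z(c,p,z,e,Rm); d=[w[(i+1)%4]-w[i] for i in range(4)]
    print(k,w.mean(0).round(1),[int(np.hypot(*v)) for v in d],[round(float(np.degrees(np.arctan2(v[1],v[0]))%180),1) for v in d])
to(443.5,-169.5,24,34.5)
```

```text
sander [ 447. -172.] [34, 93, 36, 93] [125.0, 36.6, 125.1, 35.7]
sq [ 449.8 -173.6] [103, 102, 107, 96] [99.4, 10.9, 96.1, 8.7]
mat [472.8   8. ] [107, 106, 107, 107] [105.5, 15.9, 105.6, 15.8]
[0.0015, -0.0006, 0.1896, 0.009] rows 4.0
```

Call:
{"api": "apply_moves", "payload": {"deltas": [[0.002,0.002,0.04,0,1],[0.002,0.002,0.08,0,1],[0.002,0.002,0.11,0,1],[0.002,0.002,0.13,0,1],[0.002,0.002,0.13,0,1]]}}

```text
time_s: 1.85
ee_pos: [442.9, -171.5, 81.5]
ee_rot: [-179.7, 0.2, 34.9]
force: [-0.5, 0.5, 0.1]
gripper_width: 91.2
gripper_force: 0.0
```

Call:
{"api": "apply_moves", "payload": {"deltas": [[0,0,0.02,0,1],[0,0,0.04,0,1],[0,0,0.054,0,1],[0,0,0.059,0,1],[0,0,0.059,0,1]]}}

```text
time_s: 2.35
ee_pos: [446.0, -171.8, 25.4]
ee_rot: [180.0, -0.0, 34.9]
force: [0.5, -0.2, 0.3]
gripper_width: 91.3
gripper_force: 0.0
```

Call:
{"api": "apply_moves", "payload": {"deltas": [[0,0,0,0,-0.5],[0,0,0,0,-0.5],[0,0,0,0,-0.5],[0,0,0,0,-0.5],[0,0,0,0,-0.5]], "grip_force": 20}}

```text
time_s: 2.85
ee_pos: [446.1, -171.1, 25.2]
ee_rot: [180.0, -0.0, 35.0]
force: [0.0, -0.0, -0.4]
gripper_width: 54.1
gripper_force: 0.0
```

Call:
{"api": "apply_moves", "payload": {"deltas": [[0,0,0,0,-0.5],[0,0,0,0,-0.5],[0,0,0,0,-0.5],[0,0,0,0,-0.5],[0,0,0,0,-0.5]]}}

```text
time_s: 3.35
ee_pos: [445.9, -171.0, 24.9]
ee_rot: [-180.0, 0.0, 35.0]
force: [-0.7, 0.4, 0.9]
gripper_width: 37.7
gripper_force: 19.9
```

Call:
{"api": "apply_moves", "payload": {"deltas": [[0,0,-0.01,0,-0.5],[0,0,-0.04,0,-0.5],[0,0,-0.08,0,-0.5],[0,0,-0.1,0,-0.5],[0,0,-0.1,0,-0.5]]}}

```text
time_s: 3.85
ee_pos: [448.0, -172.0, 128.2]
ee_rot: [179.6, -0.2, 35.0]
force: [1.2, -1.1, -2.4]
gripper_width: 37.9
gripper_force: 19.9
```

Run:
```python
from h import *
s=env.state(); print(s["ee_pos"],s["ee_rot"],s["gripper_width"],s["gripper_force"])
to(473,10,125,35)
```

```text
[ 448.03174035 -171.95126234  128.24140813] [179.6269938   -0.22926685  34.99432659] 37.896219214313795 19.933581948280334
[0.1248, -0.1347, 0.0032, -0.0001] rows 4.0
```

Call:
{"api": "apply_moves", "payload": {"deltas": [[0.03,-0.032,0,0,-0.5],[0.065,-0.068,0,0,-0.5],[0.1,-0.105,0,0,-0.5],[0.12,-0.127,0,0,-0.5],[0.126,-0.133,0,0,-0.5]]}}

```text
time_s: 4.35
ee_pos: [472.0, 12.8, 123.6]
ee_rot: [-179.9, 0.1, 35.2]
force: [-0.7, -0.7, -1.4]
gripper_width: 37.9
gripper_force: 19.9
```

Call:
{"api": "apply_moves", "payload": {"deltas": [[0,0,0,0,-0.5],[0,0,0.03,0,-0.5],[0,0,0.06,0,-0.5],[0,0,0.08,0,-0.5],[0,0,0.085,0,-0.5]]}}

```text
time_s: 4.85
ee_pos: [470.5, 8.6, 37.5]
ee_rot: [-179.8, 0.3, 34.9]
force: [-0.6, -0.9, -1.4]
gripper_width: 38.1
gripper_force: 19.9
```

Call:
{"api": "apply_moves", "payload": {"deltas": [[0,0,0,0,-0.5],[0,0,0.008,0,-0.5],[0,0,0.014,0,-0.5],[0,0,0.018,0,-0.5],[0,0,0.018,0,-0.5]]}}

```text
time_s: 5.35
ee_pos: [472.6, 10.2, 21.6]
ee_rot: [-180.0, 0.0, 35.0]
force: [-0.8, -0.2, -1.6]
gripper_width: 37.9
gripper_force: 19.9
```

Call:
{"api": "apply_moves", "payload": {"deltas": [[0,0,0,0,-0.5],[0,0,0,0,1],[0,0,0,0,1],[0,0,0,0,1],[0,0,0,0,1]]}}

```text
time_s: 5.85
ee_pos: [473.1, 10.2, 22.1]
ee_rot: [180.0, -0.0, 35.0]
force: [0.7, -0.6, -0.3]
gripper_width: 67.0
gripper_force: 0.0
```

Call:
{"api": "apply_moves", "payload": {"deltas": [[0,0,0,0,1],[0,0,-0.03,0,1],[0,0,-0.07,0,1],[0,0,-0.115,0,1],[0,0,-0.145,0,1]]}}

```text
time_s: 6.35
ee_pos: [473.8, 10.2, 169.9]
ee_rot: [179.9, -0.2, 35.0]
force: [1.0, -0.3, 0.5]
gripper_width: 91.0
gripper_force: 0.0
```

Run:
```python
from h import *
# commanded assumed (473,10,165,35)
to(631,-101,200,91.5,cur=(473,10,165,35))
```

```text
[0.0658, 0.1816, -0.035, -0.9861] rows 7.0
```

Call:
{"api": "apply_moves", "payload": {"deltas": [[0.016,0.045,-0.035,-0.14,1],[0.032,0.09,-0.035,-0.28,1],[0.048,0.13,-0.035,-0.42,1],[0.06,0.165,-0.035,-0.56,1],[0.066,0.182,-0.035,-0.7,1]]}}

```text
time_s: 6.85
ee_pos: [633.6, -103.2, 201.2]
ee_rot: [180.0, 0.0, 75.3]
force: [-0.2, -0.1, 0.5]
gripper_width: 91.2
gripper_force: 0.0
```

Call:
{"api": "apply_moves", "payload": {"deltas": [[0,0,0,-0.14,1],[0,0,0,-0.286,1],[0,0,0,-0.286,1],[0,0,0,-0.286,1],[0,0,0,-0.286,1]]}}

```text
time_s: 7.35
ee_pos: [631.2, -100.9, 202.0]
ee_rot: [180.0, 0.0, 91.4]
force: [0.3, -0.3, 0.3]
gripper_width: 91.2
gripper_force: 0.0
```

Run:
```python
from h import *
s=env.state(); print(s["ee_pos"],s["ee_rot"])
im=cams.grab_frame("wrist"); cv2.imwrite("pics/w2.png",im)
```

```text
[ 631.22330141 -100.94658066  202.00942762] [1.79998342e+02 6.10389528e-03 9.13828960e+01]
```

View pics/w2.png

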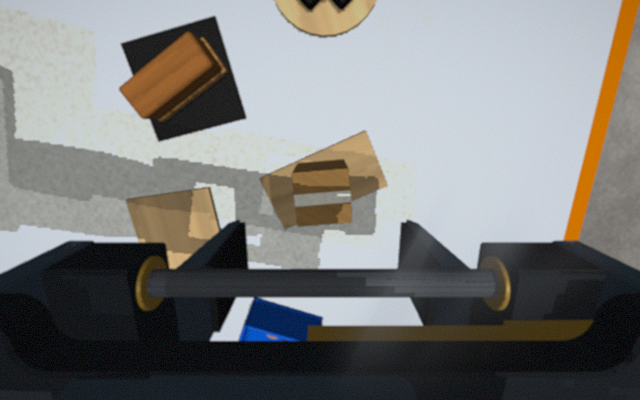

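Run:
```python
from h import *
im=cv2.imread("pics/w2.png")[10:250,110:400]
a=im[105:230,140:290]; cv2.imwrite("pics/c2.png",cv2.resize(a,None,fx=4,fy=4,interpolation=cv2.INTER_CUBIC))
```

```text
(no output)
```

View pics/c2.png

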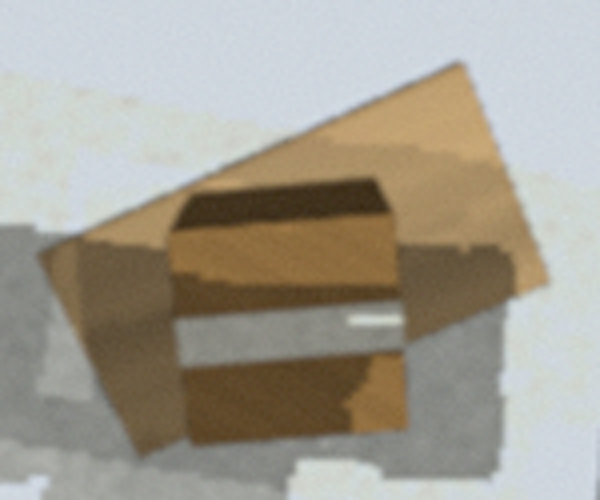

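Run:
```python
from h import *
c=cams.get_calibration("wrist"); e,Rm=wristpose()
for k,z,p in (("carton",78,[(170,232),(393,213),(408,430),(188,444)]),("long",8,[(38,255),(462,62),(550,282),(140,455)])):
    w=ray2z(c,(np.array(p)+.5)/4-.5+[250,115],z,e,Rm); d=[w[(i+1)%4]-w[i] for i in range(4)]
    print(k,w.mean(0).round(1),[int(np.hypot(*v)) for v in d],[round(float(np.degrees(np.arctan2(v[1],v[0]))%180),1) for v in d])
```

```text
carton [ 630.5 -103.2] [54, 55, 55, 54] [6.3, 96.6, 5.3, 94.7]
long [ 631.7 -101. ] [138, 71, 138, 70] [25.7, 115.5, 25.3, 115.6]
```

Call:
{"api": "apply_moves", "payload": {"deltas": [[-0.002,0,0.02,-0.068,1],[-0.002,0,0.05,-0.068,1],[-0.002,0,0.08,-0.068,1],[-0.002,0,0.095,-0.068,1],[-0.002,0,0.1,-0.068,1]]}}

```text
time_s: 7.9
ee_pos: [630.1, -102.7, 99.9]
ee_rot: [-179.8, -0.1, 95.3]
force: [-0.5, -0.6, 0.3]
gripper_width: 91.6
gripper_force: 0.0
```

Call:
{"api": "apply_moves", "payload": {"deltas": [[0,0,0,0,1],[0,0,0.02,0,1],[0,0,0.045,0,1],[0,0,0.063,0,1],[0,0,0.067,0,1]]}}

```text
time_s: 8.4
ee_pos: [630.9, -102.9, 34.3]
ee_rot: [-179.9, -0.0, 95.4]
force: [0.3, -0.1, 0.2]
gripper_width: 91.2
gripper_force: 0.0
```

Call:
{"api": "apply_moves", "payload": {"deltas": [[0,0,0,0,-0.1],[0,0,0,0,-0.1],[0,0,0,0,-0.1],[0,0,0,0,-0.1],[0,0,0,0,-0.1]], "grip_force": 25}}

```text
time_s: 8.9
ee_pos: [631.4, -103.1, 35.7]
ee_rot: [180.0, 0.0, 95.4]
force: [-0.8, 0.8, 5.8]
gripper_width: 55.8
gripper_force: 25.0
```

Call:
{"api": "apply_moves", "payload": {"deltas": [[0,0,0,0,-0.1],[0,0,0,0,-0.1],[0,0,0,0,-0.1]]}}

```text
time_s: 9.2
ee_pos: [631.4, -103.1, 35.7]
ee_rot: [180.0, 0.0, 95.4]
force: [-1.8, 0.6, 6.1]
gripper_width: 56.1
gripper_force: 25.0
```

Run:
```python
from h import *
s=env.state(); print(s["ee_pos"],s["ee_rot"],s["gripper_width"],s["gripper_force"])
p=list(s["ee_pos"]);y=s["ee_rot"][2]
to(p[0],p[1],160,y)
to(448.7,-172.5,160,99.7,cur=(p[0],p[1],160,y))
```

```text
[ 631.37197362 -103.11260167   35.67337901] [1.79988565e+02 1.12391822e-02 9.53885945e+01] 56.136685123391246 24.95416760444641
[0.0, 0.0, -0.1243, -0.0] rows 3.0
[-0.0519, -0.1884, 0.0, -0.0752] rows 4.0
```

Call:
{"api": "apply_moves", "payload": {"deltas": [[0,0,-0.01,0,-0.1],[0,0,-0.03,0,-0.1],[0,0,-0.07,0,-0.1],[0,0,-0.09,0,-0.1],[0,0,-0.09,0,-0.1]]}}

```text
time_s: 9.7
ee_pos: [633.6, -103.4, 128.2]
ee_rot: [179.6, 0.1, 95.4]
force: [-0.0, -0.8, -4.7]
gripper_width: 55.8
gripper_force: 25.0
```

Call:
{"api": "apply_moves", "payload": {"deltas": [[-0.011,-0.04,0,-0.075,-0.1],[-0.024,-0.086,0,-0.075,-0.1],[-0.036,-0.132,0,-0.075,-0.1],[-0.047,-0.17,0,-0.075,-0.1],[-0.052,-0.188,0,-0.075,-0.1]]}}

```text
time_s: 10.2
ee_pos: [444.2, -172.3, 123.0]
ee_rot: [-179.7, -0.2, 99.6]
force: [-0.4, -0.7, -3.7]
gripper_width: 55.7
gripper_force: 25.0
```

Call:
{"api": "apply_moves", "payload": {"deltas": [[0,0,0,0,-0.1],[0,0,0,0,-0.1],[0,0,0.03,0,-0.1],[0,0,0.055,0,-0.1],[0,0,0.06,0,-0.1]]}}

```text
time_s: 10.7
ee_pos: [448.5, -171.3, 62.2]
ee_rot: [-179.7, -0.2, 99.7]
force: [-0.1, 1.5, -3.9]
gripper_width: 56.0
gripper_force: 25.0
```

Call:
{"api": "apply_moves", "payload": {"deltas": [[0,0,0,0,-0.1],[0,0,0,0,-0.1]]}}

```text
time_s: 10.9
ee_pos: [450.7, -172.7, 65.7]
ee_rot: [179.9, 0.1, 99.7]
force: [0.1, 0.6, -3.3]
gripper_width: 55.7
gripper_force: 25.0
```

Run:
```python
from h import *
s=env.state(); print(s["ee_pos"],s["ee_rot"],s["gripper_width"],s["gripper_force"])
to(448.7,-172.5,36,99.7)
```

```text
[ 450.65662594 -172.66474776   65.68762351] [1.79895077e+02 6.29842332e-02 9.97193046e+01] 55.74520446639771 24.951077699661255
[0.0005, -0.0019, 0.0297, 0.0003] rows 1.0
```

Call:
{"api": "apply_moves", "payload": {"deltas": [[0,0,0.008,0,-0.1],[0,0,0.016,0,-0.1],[0,0,0.024,0,-0.1],[0,0,0.027,0,-0.1],[0,0,0.027,0,-0.1]]}}

```text
time_s: 11.4
ee_pos: [448.6, -172.3, 37.3]
ee_rot: [-179.9, -0.0, 99.7]
force: [-0.2, 0.5, -4.0]
gripper_width: 55.8
gripper_force: 25.0
```

Call:
{"api": "apply_moves", "payload": {"deltas": [[0,0,0,0,-0.1],[0,0,0,0,-0.1]]}}

```text
time_s: 11.6
ee_pos: [449.4, -172.6, 38.2]
ee_rot: [180.0, 0.0, 99.7]
force: [0.5, -0.0, -4.3]
gripper_width: 56.0
gripper_force: 25.0
```

Call:
{"api": "apply_moves", "payload": {"deltas": [[0,0,0.001,0,-0.1],[0,0,0.002,0,-0.1],[0,0,0.002,0,-0.1],[0,0,0.002,0,-0.1]]}}

```text
time_s: 12.0
ee_pos: [449.1, -172.5, 36.0]
ee_rot: [180.0, 0.0, 99.7]
force: [-0.3, -0.6, -3.7]
gripper_width: 56.1
gripper_force: 25.0
```

Call:
{"api": "apply_moves", "payload": {"deltas": [[0,0,0,0,1],[0,0,0,0,1],[0,0,0,0,1],[0,0,0,0,1],[0,0,0,0,1]]}}

```text
time_s: 12.5
ee_pos: [449.2, -172.6, 36.1]
ee_rot: [180.0, 0.0, 99.7]
force: [-0.7, 0.6, -1.5]
gripper_width: 90.8
gripper_force: 0.0
```

Call:
{"api": "apply_moves", "payload": {"deltas": [[0,0,-0.02,0,1],[0,0,-0.06,0,1],[0,0,-0.11,0,1],[0,0,-0.145,0,1],[0,0,-0.15,0,1]]}}

```text
time_s: 13.0
ee_pos: [451.7, -173.5, 190.6]
ee_rot: [179.5, 0.3, 99.7]
force: [0.8, -0.5, 0.4]
gripper_width: 91.1
gripper_force: 0.0
```

Run:
```python
from h import *
to(473,10,185,35,cur=(449,-172.5,185,99.7))
```

```text
[0.1758, 0.0544, 0.0, 1.1292] rows 8.0
```

Call:
{"api": "apply_moves", "payload": {"deltas": [[0.035,0.01,0,0.14,1],[0.08,0.022,0,0.29,1],[0.12,0.036,0,0.43,1],[0.16,0.05,0,0.57,1],[0.176,0.054,0,0.72,1]]}}

```text
time_s: 13.5
ee_pos: [472.3, 12.7, 184.9]
ee_rot: [-179.9, 0.0, 60.2]
force: [-0.7, 1.0, -0.1]
gripper_width: 91.3
gripper_force: 0.0
```

Call:
{"api": "apply_moves", "payload": {"deltas": [[0,0,0,0.14,1],[0,0,0,0.29,1],[0,0,0,0.409,1],[0,0,0,0.409,1],[0,0,0,0.409,1]]}}

```text
time_s: 14.0
ee_pos: [472.2, 10.1, 185.2]
ee_rot: [-180.0, 0.1, 37.2]
force: [0.8, 0.6, -0.2]
gripper_width: 91.4
gripper_force: 0.0
```

Run:
```python
from h import *
s=env.state(); print(s["ee_pos"],s["ee_rot"])
im=cams.grab_frame("wrist"); cv2.imwrite("pics/w3.png",im)
cv2.imwrite("pics/c3.png",cv2.resize(im[90:240,230:430],None,fx=4,fy=4,interpolation=cv2.INTER_CUBIC))
```

```text
[472.24901151  10.05400506 185.18230796] [-1.79952145e+02  7.12776969e-02  3.71691689e+01]
```

View pics/c3.png

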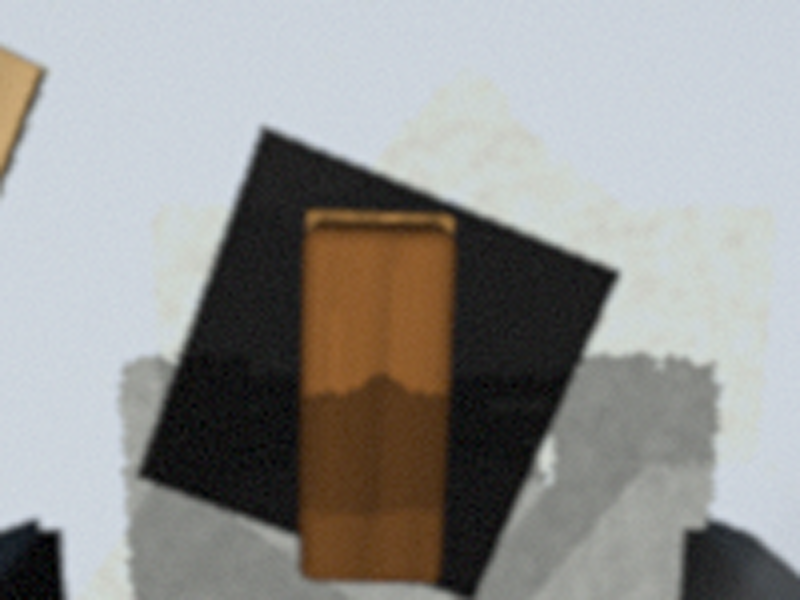

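Run:
```python
from h import *
c=cams.get_calibration("wrist"); e,Rm=wristpose()
for k,z,p in (("sander",52,[(302,232),(455,232),(440,580),(300,578)]),("mat",4,[(265,128),(619,270),(472,596),(141,475)])):
    w=ray2z(c,(np.array(p)+.5)/4-.5+[230,90],z,e,Rm); d=[w[(i+1)%4]-w[i] for i in range(4)]
    print(k,w.mean(0).round(1),[int(np.hypot(*v)) for v in d],[round(float(np.degrees(np.arctan2(v[1],v[0]))%180),1) for v in d])
```

```text
sander [473.7   9.6] [37, 91, 37, 90] [127.2, 35.7, 126.3, 36.0]
mat [473.5   9.4] [107, 107, 107, 107] [105.8, 15.4, 106.0, 15.7]
```

Call:
{"api": "apply_moves", "payload": {"deltas": [[0.001,0.001,0.03,0.03,1],[0.001,0.001,0.07,0.03,1],[0.001,0.001,0.1,0.03,1],[0.001,0.001,0.11,0.03,1],[0.001,0.001,0.11,0.03,1]]}}

```text
time_s: 14.55
ee_pos: [473.3, 9.8, 74.9]
ee_rot: [-179.9, 0.1, 35.3]
force: [0.7, 0.1, 1.3]
gripper_width: 91.4
gripper_force: 0.0
```

Call:
{"api": "apply_moves", "payload": {"deltas": [[0,0,0,0,1],[0,0,0.02,0,0.5],[0,0,0.04,0,0.2],[0,0,0.051,0,0],[0,0,0.053,0,-0.1]]}}

```text
time_s: 15.05
ee_pos: [474.3, 9.9, 23.0]
ee_rot: [180.0, -0.0, 35.3]
force: [-0.1, 0.2, 0.4]
gripper_width: 62.2
gripper_force: 0.0
```

Call:
{"api": "apply_moves", "payload": {"deltas": [[0,0,0,0,-0.5],[0,0,0,0,-0.5],[0,0,0,0,-0.5],[0,0,0,0,-0.5],[0,0,0,0,-0.5]], "grip_force": 20}}

```text
time_s: 15.55
ee_pos: [474.8, 9.9, 23.8]
ee_rot: [179.9, -0.1, 35.3]
force: [-0.1, 0.7, 5.4]
gripper_width: 37.9
gripper_force: 20.0
```

Call:
{"api": "apply_moves", "payload": {"deltas": [[0,0,0,0,-0.5],[0,0,0,0,-0.5]]}}

```text
time_s: 15.75
ee_pos: [474.8, 10.0, 23.8]
ee_rot: [179.9, -0.1, 35.3]
force: [-0.3, 0.1, 6.1]
gripper_width: 38.0
gripper_force: 20.0
```

Run:
```python
from h import *
s=env.state(); print(s["ee_pos"],s["ee_rot"],s["gripper_width"],s["gripper_force"])
p=list(s["ee_pos"]);y=s["ee_rot"][2]
to(631.7,-100.6,160,25.6,cur=(p[0],p[1],160,y))
```

```text
[474.76800878   9.95679136  23.75268086] [ 1.79948849e+02 -7.64341006e-02  3.53051867e+01] 37.98939676807102 20.001496374607086
[0.0642, 0.1809, 0.0, 0.1694] rows 4.0
```

Call:
{"api": "apply_moves", "payload": {"deltas": [[0,0,-0.01,0,-0.5],[0,0,-0.035,0,-0.5],[0,0,-0.07,0,-0.5],[0,0,-0.09,0,-0.5],[0,0,-0.09,0,-0.5]]}}

```text
time_s: 16.25
ee_pos: [476.2, 9.8, 115.8]
ee_rot: [179.8, -0.3, 35.3]
force: [0.1, 0.2, -1.7]
gripper_width: 37.7
gripper_force: 20.0
```

Call:
{"api": "apply_moves", "payload": {"deltas": [[0.012,0.035,0,0.08,-0.5],[0.028,0.08,0,0.17,-0.5],[0.044,0.125,0,0.17,-0.5],[0.058,0.165,0,0.17,-0.5],[0.065,0.181,0,0.17,-0.5]]}}

```text
time_s: 16.75
ee_pos: [633.9, -102.7, 110.8]
ee_rot: [180.0, 0.0, 25.5]
force: [-0.7, 0.3, -1.5]
gripper_width: 37.9
gripper_force: 20.0
```

Call:
{"api": "apply_moves", "payload": {"deltas": [[0,0,0,0,-0.5],[0,0,0,0,-0.5],[0,0,0.03,0,-0.5],[0,0,0.055,0,-0.5],[0,0,0.06,0,-0.5]]}}

```text
time_s: 17.25
ee_pos: [627.8, -98.8, 49.6]
ee_rot: [-179.7, 0.4, 25.6]
force: [0.2, -0.7, -1.0]
gripper_width: 37.9
gripper_force: 20.0
```

Call:
{"api": "apply_moves", "payload": {"deltas": [[0,0,0,0,-0.5],[0,0,0.007,0,-0.5],[0,0,0.014,0,-0.5],[0,0,0.021,0,-0.5],[0,0,0.021,0,-0.5]]}}

```text
time_s: 17.75
ee_pos: [631.0, -100.1, 31.0]
ee_rot: [-179.9, 0.1, 25.6]
force: [0.1, -0.3, -1.3]
gripper_width: 38.2
gripper_force: 20.0
```

Call:
{"api": "apply_moves", "payload": {"deltas": [[0,0,0,0,-0.5],[0,0,0,0,-0.5]]}}

```text
time_s: 17.95
ee_pos: [632.1, -100.3, 32.2]
ee_rot: [180.0, -0.0, 25.6]
force: [-0.0, 0.8, -0.7]
gripper_width: 37.9
gripper_force: 20.0
```

Call:
{"api": "apply_moves", "payload": {"deltas": [[0,0,0.002,0,-0.5],[0,0,0.004,0,-0.5],[0,0,0.004,0,-0.5],[0,0,0.004,0,-0.5]]}}

```text
time_s: 18.35
ee_pos: [631.7, -100.3, 27.9]
ee_rot: [-180.0, 0.0, 25.6]
force: [0.3, 0.4, -1.9]
gripper_width: 37.7
gripper_force: 20.0
```

Call:
{"api": "apply_moves", "payload": {"deltas": [[0,0,0,0,1],[0,0,0,0,1],[0,0,0,0,1],[0,0,0,0,1],[0,0,0,0,1]]}}

```text
time_s: 18.85
ee_pos: [631.8, -100.3, 28.0]
ee_rot: [180.0, -0.0, 25.6]
force: [-0.2, -0.1, -0.2]
gripper_width: 74.7
gripper_force: 0.0
```

Call:
{"api": "apply_moves", "payload": {"deltas": [[0,0,-0.02,0,1],[0,0,-0.06,0,1],[0,0,-0.11,0,1],[0,0,-0.15,0,1],[0,0,-0.16,0,1]]}}

```text
time_s: 19.35
ee_pos: [634.4, -100.7, 193.9]
ee_rot: [179.6, -0.5, 25.6]
force: [0.1, -1.2, 0.2]
gripper_width: 91.3
gripper_force: 0.0
```

Run:
```python
from h import *
s=env.state(); print(s["ee_pos"],s["ee_rot"])
to(628,114.5,190,45,cur=(632,-100.3,188,25.6))
```

```text
[ 634.40399534 -100.69462846  193.93672453] [179.64674294  -0.48719921  25.57134893]
[0.0892, -0.1954, -0.002, -0.3386] rows 5.0
```

Call:
{"api": "apply_moves", "payload": {"deltas": [[0.017,-0.036,0,-0.1,1],[0.036,-0.08,0,-0.2,1],[0.056,-0.124,0,-0.3,1],[0.076,-0.168,0,-0.339,1],[0.089,-0.195,0,-0.339,1]]}}

```text
time_s: 19.85
ee_pos: [626.9, 117.3, 187.0]
ee_rot: [-179.9, 0.0, 45.1]
force: [0.7, -0.2, -0.2]
gripper_width: 91.0
gripper_force: 0.0
```

Call:
{"api": "apply_moves", "payload": {"deltas": [[0,0,0,0,1],[0,0,0,0,1],[0,0,0,0,1],[0,0,0,0,1]]}}

```text
time_s: 20.25
ee_pos: [627.9, 112.6, 187.7]
ee_rot: [180.0, 0.0, 44.9]
force: [-0.2, 0.1, 0.4]
gripper_width: 91.1
gripper_force: 0.0
```

Run:
```python
from h import *
s=env.state(); print(s["ee_pos"],s["ee_rot"])
im=cams.grab_frame("wrist"); cv2.imwrite("pics/w4.png",im)
cv2.imwrite("pics/c4.png",cv2.resize(im[90:240,230:430],None,fx=4,fy=4,interpolation=cv2.INTER_CUBIC))
```

```text
[627.9101966  112.64071053 187.71441724] [1.79997249e+02 3.62995802e-02 4.48921875e+01]
```

View pics/c4.png

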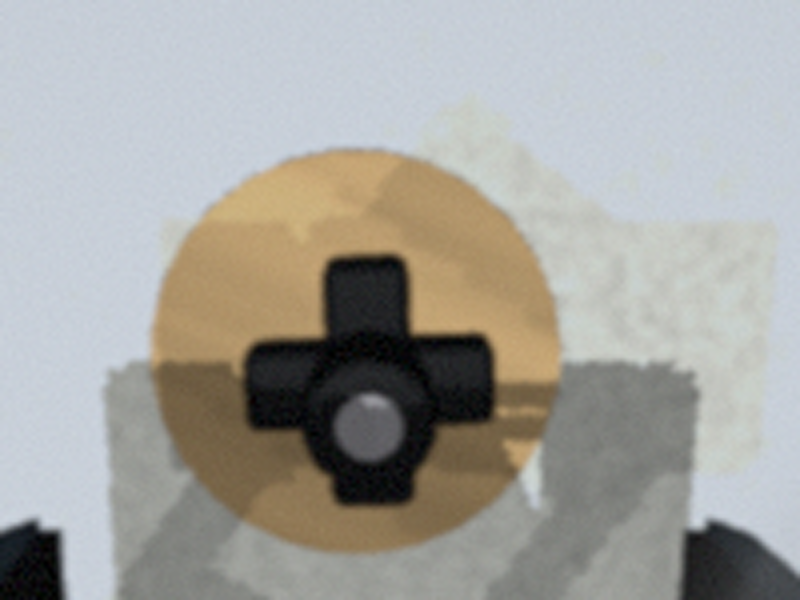

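Run:
```python
from h import *
c=cams.get_calibration("wrist"); e,Rm=wristpose()
for z,p in ((72,[(368,427)]),(30,[(366,257),(374,503),(246,384),(493,378)]),(8,[(151,350),(561,350),(356,148),(356,552)])):
    w=ray2z(c,(np.array(p)+.5)/4-.5+[230,90],z,e,Rm); print(w.round(1).tolist(),w.mean(0).round(1))
to(626.5,114,40,45)
```

```text
[[628.7, 113.8]] [628.7 113.8]
[[653.7, 139.7], [606.5, 89.7], [606.0, 138.7], [654.9, 92.0]] [630.3 115. ]
[[588.8, 163.4], [672.7, 79.2], [671.2, 161.3], [586.7, 77.6]] [629.9 120.4]
[-0.0001, -0.002, 0.1478, -0.002] rows 3.0
```

Call:
{"api": "apply_moves", "payload": {"deltas": [[0.001,0,0.025,0,0.6],[0.001,0,0.06,0,0.5],[0.001,0,0.085,0,0.5],[0.001,0,0.095,0,0.5],[0.001,0,0.095,0,0.5]]}}

```text
time_s: 20.8
ee_pos: [627.9, 114.0, 91.6]
ee_rot: [-179.9, 0.1, 44.9]
force: [0.3, 0.2, -0.2]
gripper_width: 68.1
gripper_force: 0.0
```

Call:
{"api": "apply_moves", "payload": {"deltas": [[0,0,0,0,0.5],[0,0,0.02,0,0.4],[0,0,0.04,0,0.3],[0,0,0.05,0,0.3],[0,0,0.052,0,0.3]]}}

```text
time_s: 21.3
ee_pos: [628.7, 114.7, 40.9]
ee_rot: [-180.0, 0.0, 45.0]
force: [0.4, 0.2, -0.5]
gripper_width: 59.3
gripper_force: 0.0
```

Call:
{"api": "apply_moves", "payload": {"deltas": [[0,0,0,0,-0.6],[0,0,0,0,-0.6],[0,0,0,0,-0.6],[0,0,0,0,-0.6],[0,0,0,0,-0.6]], "grip_force": 20}}

```text
time_s: 21.8
ee_pos: [629.2, 114.9, 41.8]
ee_rot: [179.9, -0.1, 45.0]
force: [0.3, -1.5, 3.3]
gripper_width: 33.2
gripper_force: 20.0
```

Call:
{"api": "apply_moves", "payload": {"deltas": [[0,0,0,0,-0.6],[0,0,0,0,-0.6],[0,0,0,0,-0.6]]}}

```text
time_s: 22.1
ee_pos: [629.2, 114.9, 41.8]
ee_rot: [179.9, -0.1, 45.0]
force: [-0.1, 0.7, 6.1]
gripper_width: 33.7
gripper_force: 20.0
```

Run:
```python
from h import *
s=env.state(); print(s["ee_pos"],s["ee_rot"],s["gripper_width"],s["gripper_force"])
p=list(s["ee_pos"]);y=s["ee_rot"][2]
to(473.5,10,160,45,cur=(p[0],p[1],160,y))
```

```text
[629.21127673 114.89760805  41.81163007] [ 1.79944426e+02 -7.34804935e-02  4.49914557e+01] 33.66581480048164 20.00170201063156
[-0.1843, -0.0359, 0.0, -0.0001] rows 4.0
```

Call:
{"api": "apply_moves", "payload": {"deltas": [[0,0,-0.01,0,-0.6],[0,0,-0.03,0,-0.6],[0,0,-0.06,0,-0.6],[0,0,-0.07,0,-0.6],[0,0,-0.07,0,-0.6]]}}

```text
time_s: 22.6
ee_pos: [629.5, 114.9, 112.5]
ee_rot: [179.9, -0.2, 45.0]
force: [-0.4, -0.3, -1.2]
gripper_width: 33.6
gripper_force: 20.0
```

Call:
{"api": "apply_moves", "payload": {"deltas": [[-0.03,-0.006,0,0,-0.6],[-0.075,-0.015,0,0,-0.6],[-0.12,-0.023,0,0,-0.6],[-0.165,-0.032,0,0,-0.6],[-0.184,-0.036,0,0,-0.6]]}}

```text
time_s: 23.1
ee_pos: [467.4, 8.7, 109.0]
ee_rot: [-179.7, 0.3, 44.9]
force: [1.5, 0.3, -1.3]
gripper_width: 33.5
gripper_force: 20.0
```

Call:
{"api": "apply_moves", "payload": {"deltas": [[0,0,0,0,-0.6],[0,0,0,0,-0.6],[0,0,0.03,0,-0.6],[0,0,0.05,0,-0.6],[0,0,0.055,0,-0.6]]}}

```text
time_s: 23.6
ee_pos: [472.6, 10.8, 53.6]
ee_rot: [-179.8, 0.2, 45.0]
force: [-0.0, 0.3, -2.1]
gripper_width: 33.4
gripper_force: 20.0
```

Call:
{"api": "apply_moves", "payload": {"deltas": [[0,0,0,0,-0.6],[0,0,0.007,0,-0.6],[0,0,0.014,0,-0.6],[0,0,0.016,0,-0.6],[0,0,0.016,0,-0.6]]}}

```text
time_s: 24.1
ee_pos: [473.0, 10.1, 39.8]
ee_rot: [-180.0, 0.0, 45.0]
force: [0.1, -0.3, -2.5]
gripper_width: 33.7
gripper_force: 20.0
```

Call:
{"api": "apply_moves", "payload": {"deltas": [[0,0,0,0,-0.6],[0,0,0,0,-0.6]]}}

```text
time_s: 24.3
ee_pos: [473.3, 10.1, 40.2]
ee_rot: [180.0, -0.0, 45.0]
force: [0.3, -0.0, -1.9]
gripper_width: 33.8
gripper_force: 20.0
```

Lower 2 mm more, release, rise, go over the can.

Call:
{"api": "apply_moves", "payload": {"deltas": [[0,0,0.001,0,-0.6],[0,0,0.002,0,-0.6],[0,0,0.002,0,-0.6],[0,0,0.002,0,-0.6]]}}

```text
time_s: 24.7
ee_pos: [473.0, 10.1, 37.9]
ee_rot: [180.0, 0.0, 45.0]
force: [0.2, -0.7, -2.4]
gripper_width: 33.5
gripper_force: 20.0
```

Call:
{"api": "apply_moves", "payload": {"deltas": [[0,0,0,0,1],[0,0,0,0,1],[0,0,0,0,1],[0,0,0,0,1],[0,0,0,0,1]]}}

```text
time_s: 25.2
ee_pos: [473.1, 10.2, 38.0]
ee_rot: [180.0, -0.0, 45.0]
force: [0.9, 1.3, 0.6]
gripper_width: 70.6
gripper_force: 0.0
```

Call:
{"api": "apply_moves", "payload": {"deltas": [[0,0,-0.02,0,1],[0,0,-0.06,0,1],[0,0,-0.11,0,1],[0,0,-0.155,0,1],[0,0,-0.162,0,1]]}}

```text
time_s: 25.7
ee_pos: [476.3, 10.2, 205.5]
ee_rot: [179.5, -0.5, 45.0]
force: [0.3, -0.5, -0.2]
gripper_width: 91.4
gripper_force: 0.0
```

Run:
```python
from h import *
to(447,195,200,56,cur=(473.5,10,200,45))
```

```text
[0.1121, -0.1496, 0.0, -0.192] rows 4.0
```

Call:
{"api": "apply_moves", "payload": {"deltas": [[0.022,-0.03,0,-0.1,1],[0.05,-0.067,0,-0.192,1],[0.077,-0.103,0,-0.192,1],[0.1,-0.135,0,-0.192,1],[0.112,-0.15,0,-0.192,1]]}}

```text
time_s: 26.2
ee_pos: [445.0, 198.0, 199.1]
ee_rot: [-179.9, 0.0, 56.1]
force: [-0.5, -0.5, 0.2]
gripper_width: 91.3
gripper_force: 0.0
```

Call:
{"api": "apply_moves", "payload": {"deltas": [[0,0,0,0,1],[0,0,0,0,1],[0,0,0,0,1],[0,0,0,0,1],[0,0,0,0,1]]}}

```text
time_s: 26.7
ee_pos: [446.4, 194.5, 199.9]
ee_rot: [180.0, 0.0, 55.9]
force: [0.1, -0.6, 0.1]
gripper_width: 91.3
gripper_force: 0.0
```

Run:
```python
from h import *
s=env.state(); print(s["ee_pos"],s["ee_rot"])
im=cams.grab_frame("wrist"); cv2.imwrite("pics/w5.png",im)
cv2.imwrite("pics/c5.png",cv2.resize(im[90:240,230:430],None,fx=4,fy=4,interpolation=cv2.INTER_CUBIC))
```

```text
[446.37377503 194.53979816 199.90130223] [1.79993632e+02 1.23121312e-02 5.59080319e+01]
```

View pics/c5.png

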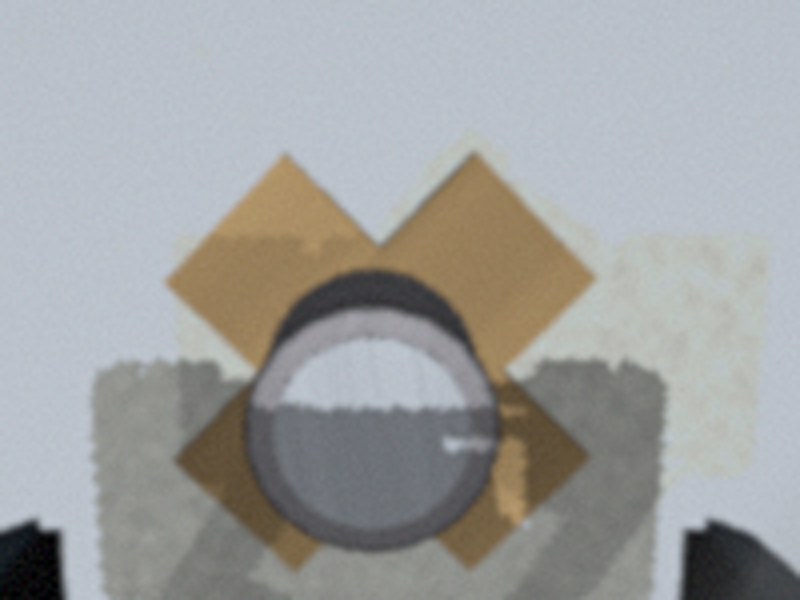

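Run:
```python
from h import *
c=cams.get_calibration("wrist"); e,Rm=wristpose()
for z,p in ((81,[(245,430),(498,430),(371.5,308),(371.5,552)]),(8,[(286,154),(166,282),(473,152),(596,277),(176,460),(297,571),(588,458),(470,571)])):
    w=ray2z(c,(np.array(p)+.5)/4-.5+[230,90],z,e,Rm); print(w.mean(0).round(1), np.hypot(*(w[0]-w[1])))
```

```text
[446.2 193.9] 61.639098852889276
[448.6 192.3] 51.56216252702303
```

Call:
{"api": "apply_moves", "payload": {"deltas": [[0,0,0.025,0,1],[0,0,0.06,0,1],[0,0,0.085,0,1],[0,0,0.095,0,1],[0,0,0.095,0,1]]}}

```text
time_s: 27.25
ee_pos: [445.6, 194.9, 104.0]
ee_rot: [-179.9, 0.1, 56.0]
force: [-0.2, -0.0, -0.2]
gripper_width: 91.5
gripper_force: 0.0
```

Call:
{"api": "apply_moves", "payload": {"deltas": [[0,0,0,0,1],[0,0,0.02,0,1],[0,0,0.045,0,1],[0,0,0.06,0,1],[0,0,0.063,0,1]]}}

```text
time_s: 27.75
ee_pos: [446.2, 195.4, 41.8]
ee_rot: [-180.0, 0.0, 56.0]
force: [-0.3, -0.1, 0.5]
gripper_width: 90.9
gripper_force: 0.0
```

Call:
{"api": "apply_moves", "payload": {"deltas": [[0,0,0,0,0],[0,0,0,0,0],[0,0,0,0,0],[0,0,0,0,0],[0,0,0,0,0]], "grip_force": 25}}

```text
time_s: 28.25
ee_pos: [446.8, 195.6, 42.7]
ee_rot: [179.9, -0.1, 56.0]
force: [0.1, -0.3, 4.9]
gripper_width: 61.6
gripper_force: 25.0
```

Call:
{"api": "apply_moves", "payload": {"deltas": [[0,0,0,0,0],[0,0,0,0,0],[0,0,0,0,0]]}}

```text
time_s: 28.55
ee_pos: [446.8, 195.6, 42.7]
ee_rot: [179.9, -0.1, 56.0]
force: [-1.0, -0.1, 5.4]
gripper_width: 61.8
gripper_force: 25.0
```

Run:
```python
from h import *
s=env.state(); print(s["ee_pos"],s["ee_rot"],s["gripper_width"],s["gripper_force"])
p=list(s["ee_pos"]);y=s["ee_rot"][2]
to(628.8,119.8,160,y,cur=(p[0],p[1],160,y))
```

```text
[446.80792054 195.61560519  42.72247959] [ 1.79939923e+02 -7.15078111e-02  5.59986021e+01] 61.813917507274816 25.00141739845276
[0.0389, 0.1933, 0.0, -0.0] rows 4.0
```

Call:
{"api": "apply_moves", "payload": {"deltas": [[0,0,-0.01,0,0],[0,0,-0.03,0,0],[0,0,-0.06,0,0],[0,0,-0.07,0,0],[0,0,-0.07,0,0]]}}

```text
time_s: 29.05
ee_pos: [447.0, 195.8, 113.2]
ee_rot: [179.9, -0.2, 56.0]
force: [0.2, 0.0, -1.9]
gripper_width: 61.7
gripper_force: 25.0
```

Call:
{"api": "apply_moves", "payload": {"deltas": [[0.006,0.03,0,0,0],[0.015,0.075,0,0,0],[0.025,0.12,0,0,0],[0.034,0.165,0,0,0],[0.04,0.193,0,0,0]]}}

```text
time_s: 29.55
ee_pos: [630.5, 118.9, 109.6]
ee_rot: [-180.0, 0.1, 55.9]
force: [0.1, 0.5, -2.4]
gripper_width: 61.9
gripper_force: 25.0
```

Call:
{"api": "apply_moves", "payload": {"deltas": [[0,0,0,0,0],[0,0,0,0,0],[0,0,0.03,0,0],[0,0,0.045,0,0],[0,0,0.05,0,0]]}}

```text
time_s: 30.05
ee_pos: [625.2, 121.0, 59.2]
ee_rot: [-179.7, 0.3, 56.1]
force: [-0.3, -0.4, -2.1]
gripper_width: 61.6
gripper_force: 25.0
```

Call:
{"api": "apply_moves", "payload": {"deltas": [[0,0,0,0,0],[0,0,0.007,0,0],[0,0,0.014,0,0],[0,0,0.017,0,0],[0,0,0.017,0,0]]}}

```text
time_s: 30.55
ee_pos: [628.2, 120.5, 44.5]
ee_rot: [-180.0, 0.0, 56.0]
force: [-0.6, -1.1, -2.3]
gripper_width: 61.5
gripper_force: 25.0
```

Call:
{"api": "apply_moves", "payload": {"deltas": [[0,0,0,0,0],[0,0,0,0,0],[0,0,0,0,0]]}}

```text
time_s: 30.85
ee_pos: [628.8, 120.6, 45.2]
ee_rot: [180.0, -0.0, 56.0]
force: [0.7, -0.2, -2.1]
gripper_width: 61.5
gripper_force: 25.0
```

Call:
{"api": "apply_moves", "payload": {"deltas": [[0,0,0.001,0,0],[0,0,0.0022,0,0],[0,0,0.0022,0,0],[0,0,0.0022,0,0]]}}

```text
time_s: 31.25
ee_pos: [628.7, 120.6, 42.8]
ee_rot: [180.0, -0.0, 56.0]
force: [0.1, -0.2, -1.5]
gripper_width: 61.4
gripper_force: 25.0
```

Call:
{"api": "apply_moves", "payload": {"deltas": [[0,0,0,0,1],[0,0,0,0,1],[0,0,0,0,1],[0,0,0,0,1],[0,0,0,0,1]]}}

```text
time_s: 31.75
ee_pos: [628.6, 120.6, 42.8]
ee_rot: [180.0, -0.0, 56.0]
force: [-0.6, -0.0, 0.2]
gripper_width: 91.2
gripper_force: 0.0
```

Call:
{"api": "apply_moves", "payload": {"deltas": [[0,0,-0.02,0,1],[0,0,-0.06,0,1],[0,0,-0.11,0,1],[0,0,-0.14,0,1],[0,0,-0.147,0,1]]}}

```text
time_s: 32.25
ee_pos: [630.7, 121.0, 194.6]
ee_rot: [179.6, -0.3, 56.0]
force: [0.6, -0.1, 0.0]
gripper_width: 91.5
gripper_force: 0.0
```

Run:
```python
from h import *
to(473.2,10.2,190,45,cur=(629,120.5,190,56))
```

```text
[-0.1786, -0.0675, 0.0, 0.192] rows 4.0
```

Call:
{"api": "apply_moves", "payload": {"deltas": [[-0.036,-0.013,0,0.1,1],[-0.08,-0.03,0,0.192,1],[-0.122,-0.046,0,0.192,1],[-0.16,-0.06,0,0.192,1],[-0.179,-0.068,0,0.192,0.8]]}}

```text
time_s: 32.75
ee_pos: [468.3, 8.9, 188.4]
ee_rot: [-179.9, 0.2, 44.9]
force: [0.7, 0.0, 0.0]
gripper_width: 86.3
gripper_force: 0.0
```

Call:
{"api": "apply_moves", "payload": {"deltas": [[0,0,0,0,0.8],[0,0,0.03,0,0.5],[0,0,0.065,0,0.5],[0,0,0.085,0,0.5],[0,0,0.09,0,0.5]]}}

```text
time_s: 33.25
ee_pos: [470.8, 10.8, 96.8]
ee_rot: [-179.8, 0.2, 45.0]
force: [0.1, 0.2, 0.6]
gripper_width: 68.6
gripper_force: 0.0
```

Call:
{"api": "apply_moves", "payload": {"deltas": [[0,0,0,0,0.5],[0,0,0,0,0.5],[0,0,0,0,0.5],[0,0,0,0,0.5]]}}

```text
time_s: 33.65
ee_pos: [472.9, 10.3, 100.7]
ee_rot: [179.9, -0.1, 45.0]
force: [-0.1, 0.2, 0.0]
gripper_width: 68.5
gripper_force: 0.0
```

Run:
```python
from h import *
s=env.state(); print(s["ee_pos"],s["ee_rot"],s["gripper_width"])
im=cams.grab_frame("wrist"); cv2.imwrite("pics/w6.png",im[60:400,140:500])
to(473.3,10.2,38.5,45)
```

```text
[472.86787082  10.33291323 100.67601982] [ 1.79907174e+02 -8.86900555e-02  4.49959272e+01] 68.50240954488031
[0.0004, 0.0005, 0.062, -0.0001] rows 2.0
```

View pics/w6.png

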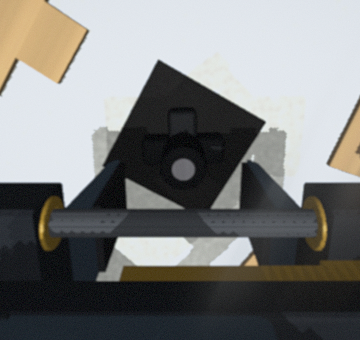

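Run:
```python
from h import *
e,Rm=wristpose(); print(ray2z(cams.get_calibration("wrist"),[(322,228)],68,e,Rm))
```

```text
[[472.60716649   9.71612122]]
```

Call:
{"api": "apply_moves", "payload": {"deltas": [[0,0,0.015,0,0.4],[0,0,0.035,0,0.3],[0,0,0.052,0,0.3],[0,0,0.062,0,0.3],[0,0,0.062,0,0.3]]}}

```text
time_s: 34.2
ee_pos: [471.3, 10.2, 36.9]
ee_rot: [-179.9, 0.1, 45.0]
force: [-0.4, -0.5, -0.3]
gripper_width: 59.0
gripper_force: 0.0
```

Call:
{"api": "apply_moves", "payload": {"deltas": [[0,0,0,0,-0.6],[0,0,0,0,-0.6],[0,0,0,0,-0.6],[0,0,0,0,-0.6],[0,0,0,0,-0.6]], "grip_force": 20}}

```text
time_s: 34.7
ee_pos: [472.6, 10.2, 38.4]
ee_rot: [179.9, -0.1, 45.0]
force: [-0.6, -0.5, 3.6]
gripper_width: 33.6
gripper_force: 20.0
```

Call:
{"api": "apply_moves", "payload": {"deltas": [[0,0,0,0,-0.6],[0,0,0,0,-0.6],[0,0,0,0,-0.6]]}}

```text
time_s: 35.0
ee_pos: [472.7, 10.2, 38.4]
ee_rot: [179.9, -0.1, 45.0]
force: [-0.8, -0.4, 6.5]
gripper_width: 33.6
gripper_force: 20.0
```

Run:
```python
from h import *
s=env.state(); print(s["ee_pos"],s["ee_rot"],s["gripper_width"],s["gripper_force"])
p=list(s["ee_pos"]);y=s["ee_rot"][2]
to(448.6,192.7,160,56,cur=(p[0],p[1],160,y))
```

```text
[472.66212187  10.24168797  38.36133314] [ 1.79937596e+02 -5.30374572e-02  4.49925158e+01] 33.590531446229605 20.001824498176575
[0.112, -0.146, 0.0, -0.1921] rows 4.0
```

Call:
{"api": "apply_moves", "payload": {"deltas": [[0,0,-0.01,0,-0.6],[0,0,-0.03,0,-0.6],[0,0,-0.06,0,-0.6],[0,0,-0.074,0,-0.6],[0,0,-0.074,0,-0.6]]}}

```text
time_s: 35.5
ee_pos: [473.4, 10.3, 113.8]
ee_rot: [179.8, -0.2, 45.0]
force: [0.1, -0.5, -1.6]
gripper_width: 33.6
gripper_force: 20.0
```

Call:
{"api": "apply_moves", "payload": {"deltas": [[0.02,-0.026,0,0.12,-0.6],[0.046,-0.06,0,0.25,-0.6],[0.075,-0.098,0,0.38,-0.6],[0.1,-0.13,0,0.5,-0.6],[0.112,-0.146,0,0.593,-0.6]]}}

```text
time_s: 36.0
ee_pos: [446.7, 195.3, 110.6]
ee_rot: [-180.0, 0.1, 10.9]
force: [0.4, 0.2, -0.7]
gripper_width: 33.5
gripper_force: 20.0
```

Call:
{"api": "apply_moves", "payload": {"deltas": [[0,0,0,0,-0.6],[0,0,0,0,-0.6],[0,0,0.03,0,-0.6],[0,0,0.045,0,-0.6],[0,0,0.05,0,-0.6]]}}

```text
time_s: 36.5
ee_pos: [446.6, 190.7, 59.8]
ee_rot: [179.9, 0.3, 11.0]
force: [-0.1, -0.1, -0.8]
gripper_width: 33.5
gripper_force: 20.0
```

Call:
{"api": "apply_moves", "payload": {"deltas": [[0,0,0,0,-0.6],[0,0,0.007,0,-0.6],[0,0,0.014,0,-0.6],[0,0,0.017,0,-0.6],[0,0,0.017,0,-0.6]]}}

```text
time_s: 37.0
ee_pos: [447.8, 192.6, 44.4]
ee_rot: [180.0, 0.0, 11.0]
force: [-0.3, -0.5, -3.5]
gripper_width: 33.7
gripper_force: 20.0
```

Call:
{"api": "apply_moves", "payload": {"deltas": [[0,0,0,0,-0.6],[0,0,0,0,-0.6],[0,0,0,0,-0.6]]}}

```text
time_s: 37.3
ee_pos: [448.2, 192.8, 44.9]
ee_rot: [180.0, -0.0, 11.0]
force: [-0.5, -0.0, -1.8]
gripper_width: 33.7
gripper_force: 20.0
```

Lower 2.4 mm, release, rise and withdraw towards the robot's right for a clear top view.

Call:
{"api": "apply_moves", "payload": {"deltas": [[0,0,0.001,0,-0.6],[0,0,0.0024,0,-0.6],[0,0,0.0024,0,-0.6],[0,0,0.0024,0,-0.6]]}}

```text
time_s: 37.7
ee_pos: [448.2, 192.8, 42.4]
ee_rot: [180.0, -0.0, 11.0]
force: [-0.6, -0.3, -0.1]
gripper_width: 33.4
gripper_force: 20.0
```

Call:
{"api": "apply_moves", "payload": {"deltas": [[0,0,0,0,1],[0,0,0,0,1],[0,0,0,0,1],[0,0,0,0,1],[0,0,0,0,1]]}}

```text
time_s: 38.2
ee_pos: [448.1, 192.7, 42.4]
ee_rot: [180.0, -0.0, 11.0]
force: [0.3, 0.3, 0.5]
gripper_width: 70.8
gripper_force: 0.0
```

Call:
{"api": "apply_moves", "payload": {"deltas": [[0,0,-0.02,0,1],[0,0,-0.06,0,1],[0,0,-0.11,0,1],[0,0,-0.16,0,1],[0,0,-0.19,0,1]]}}

```text
time_s: 38.7
ee_pos: [449.2, 193.2, 236.4]
ee_rot: [-179.9, -0.3, 11.0]
force: [-0.2, 1.3, -0.8]
gripper_width: 91.2
gripper_force: 0.0
```

Call:
{"api": "apply_moves", "payload": {"deltas": [[-0.03,0.03,0,0,1],[-0.06,0.07,0,0,1],[-0.08,0.11,0,0,1],[-0.095,0.15,0,0,1],[-0.1,0.19,0,0,1]]}}

```text
time_s: 39.2
ee_pos: [384.6, -14.2, 232.6]
ee_rot: [180.0, -0.0, 11.1]
force: [1.3, -0.6, 0.3]
gripper_width: 91.2
gripper_force: 0.0
```

Call:
{"api": "apply_moves", "payload": {"deltas": [[0,0.04,0,0,1],[0,0.08,0,0,1],[0,0.12,0,0,1],[0,0.16,0,0,1],[0,0.2,0,0,1]]}}

```text
time_s: 39.7
ee_pos: [424.3, -210.9, 232.4]
ee_rot: [180.0, -0.0, 11.0]
force: [0.3, 0.1, -0.2]
gripper_width: 91.1
gripper_force: 0.0
```

Call:
{"api": "apply_moves", "payload": {"deltas": [[0,0.04,0,0,1],[0,0.08,0,0,1],[0,0.12,0,0,1],[0,0.15,0,0,1],[0,0.15,0,0,1]]}}

```text
time_s: 40.2
ee_pos: [453.4, -359.9, 231.4]
ee_rot: [179.9, 0.0, 10.8]
force: [-0.5, 0.7, -0.6]
gripper_width: 90.9
gripper_force: 0.0
```

Run:
```python
from h import *
im=cams.grab_frame("top")[130:270,215:415]
cv2.imwrite("pics/c7.png",cv2.convertScaleAbs(cv2.resize(im,None,fx=4,fy=4,interpolation=cv2.INTER_CUBIC),alpha=1.7))
```

```text
(no output)
```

View pics/c7.png

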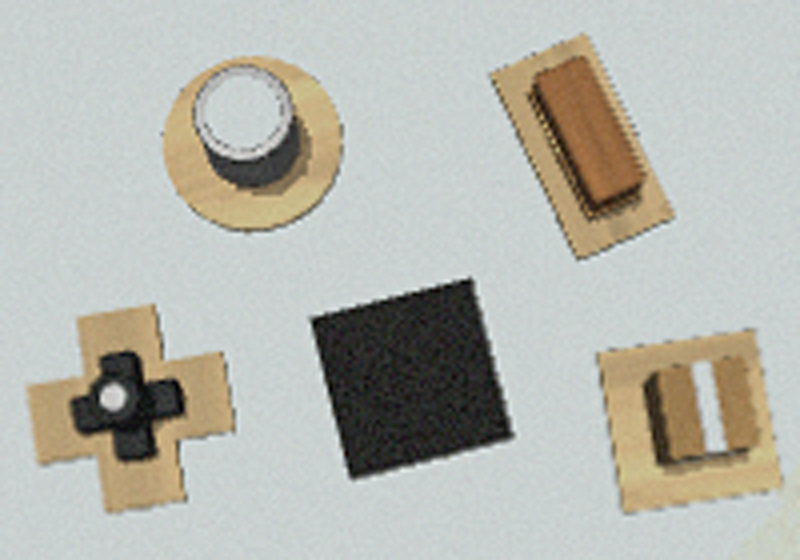

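Run:
```python
from h import *
c=cams.get_calibration("top")
for k,z,p,t in (("can",81,[(243,113.5)],(627.9,119.5)),("carton",78,[(657,371),(746,355),(758,445),(670,459)],(447.9,-171.8)),("sander",56,[(533,75),(581,55),(642,182),(597,205)],(631.7,-100.1)),("hub",72,[(114,398)],(448.6,192.9))):
    w=ray2z(c,(np.array(p)+.5)/4-.5+[215,130],z); print(k,(w.mean(0)-t).round(1))
    if len(w)>1: print([round(float(np.degrees(np.arctan2(*(w[(i+1)%4]-w[i])[::-1]))%90),1) for i in range(4)])
```

```text
can [-0.3  0.2]
carton [0.9 0.6]
[11.2, 7.0, 9.9, 8.3]
sander [-2.3  0.7]
[24.7, 25.1, 28.6, 25.9]
hub [-0.9  0.3]
```

```bash
python3 -c "
from workcell import env
print(env.job_done())"
```

```text
the job is handed in; nothing more can be done
None
```

The can, carton, sanding block and handwheel now stand on their own bases. A top-camera check put each within about 2.5 mm of centre, and the job was handed in at about 40 s of the 120 s allowed.

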